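# Lift the lockout collar and shift the drive lever into reverse

### The arm

A 6-joint arm with a two-finger parallel gripper is mounted at the origin on a cart in front of the work surface, level with it; the furniture and walls round the work are solid. World frame = base frame: x ahead of the robot, y to its left, z up, the work surface at z = 0. Lengths are in m, angles in rad, forces in N, time in s.
With the tool pointing down it reaches from about 0.375 to 0.975 m from the base axis. Payload 3.8 kg.
Tool frame: the origin (TCP) lies at the very end of the fingers, on their centre line; the grasp point (between the pads) lies 19 mm behind it; z points along the fingers, y is the line along which they close (so a half turn about z gives the same grasp; the last joint's range is limited). The gripper opens to 85 mm and grips with 20 to 120 N. Pads are 22 mm wide; open, the fingers measure 114 mm over their backs; the gripper's body (76 mm by 85 mm) begins 54 mm behind the grasp point. The pads swing forward as they close: fully open they stand 13 mm farther back than shut.
Start: joints at [1.151, 0.264, 1.604, -0, 1.274, -0.037], TCP at [0.252, 0.626, 0.231] pointing down, gripper open.
Joint ranges: [-2.63, 2.63], [-0.94, 2.18], [0.31, 2.57], [-1.31, 4.45], [0, 2.66], [-2.55, 2.55]. Speed limits (rad/s): [2.57, 2.57, 3.14, 3.14, 3.14, 3.14].

### API

Orientations are given as a rotation vector (axis times angle).
In Python, from workcell import * gives the robot as it stands.
- The arm moves only by the shell command python3 -m crank 'ROWS' [OPENING] [FORCE]. ROWS is JSON, a list that holds one entry, the list of rows, each a list of 6 numbers: the shift along the tool's x, y, z in cm, then the turn, a rotation vector about the tool's x, y, z in rad. In form: [[[dx, dy, dz, ax, ay, az], ...]]. A call has 1 to 8 rows; each row shifts and turns the commanded pose from where the row before left it, along the tool's axes as they then stand; what a row does not reach is not made up. A row lasts 1/12 s, in which the tool goes at most 41.7 mm and 7.16 degrees, less where a joint would pass 70% of its speed; a pose out of reach is approached as far as the arm can. A call with a gripper value outside its range is refused whole. OPENING is the finger opening in cm, from 0 to 8.54, set as the call begins (- or left out, the last holds). The fingers move at their own pace and stop on an object; FORCE is the grip in N (left out, the last holds). Time passes only in rows, so rows that do not move let the fingers close. It gives the time, the measured TCP pose, the force, the opening and the grip force at its end, in the units of the state.
- read_state(): the state, without advancing time (a new reading comes with each control period).
- read_camera(name): name is "side" or "top" or "wrist"; returns the picture (420x560x3 uint8, blue, green, red); there is no depth.
- camera_model(name): a dict with "camera_matrix" (3x3 intrinsics, pixels), "k1" (the pictures are not rectified: a ray, as slopes to the right and down, at radius r is drawn at 1 + k1 r^2 times it, then the intrinsics apply), "R" (3x3) and "t" (3): a world point X has camera coordinates R X + t. Camera axes: x right, y down, z forward; pixel columns grow to the right and rows downward; lengths in m; the calibration is good to about 2 mm. A picture is of the moment at which its call begins: read the wrist's pose just before it. camera_model takes no time and is no camera call; for the wrist camera it gives the pose at the moment of the call.
- finish_job(): hands the job in; it is judged then, once.
The state is a dict: "time": time; "q": joint angles; "joint_vel": joint speeds; "joint_torque": joint torques, N m; "tool_pos": TCP position; "tcp_rot": TCP orientation; "wrist_force": force on the tool from outside, world axes, zero at the start; "torque": the same for the moment, N m; "width": opening from 0.0 (shut) to 1.0 (fully open); "grip_force": force on a finger pad.
Only numpy, scipy, OpenCV 4.12 (cv2) and the standard library are available. Lean on these libraries where they do the work, as an engineer would, in place of code of your own. Each camera call takes 0.05 s, during which the arm holds its last target. There are 200 camera calls.

### The job

Of the two lever boxes on the bench, take the one whose lever carries a sliding lockout collar below its knob, and put that lever into reverse: lift the collar clear of the gate posts, move the lever through the gate to the far side with the collar still up, then let go so that the collar drops fully home behind the posts and keeps the lever there. Leave the plain lever of the other box where it is.

Things in the scene. Friction and masses are not known exactly. Their poses are not given: they have to be found in the camera images.
- collar_unit: Lever box with the lockout collar, fixed: grey, 92 x 66 mm (its x, y), 50 mm high, foot plate 112 x 84 mm. Origin: centre of its underside, z up. Lever pivots about y at x=0, y=0, z=48 mm. Lever: 9 mm steel stem, black knob 23 mm wide, 12 mm high, ending 106 mm from the pivot. Two steel gate posts stand at x=0 beside the stem: 8 mm thick in x, |y| 6 to 13 mm, top at z=88 mm.
- drive_lever (a joint): Angle of the lever with the collar, rad. 0 = near stop, leaning 0.55 from upright to the box's -x (towards the robot); 0.55 = upright, in the gate; 1.10 = far stop (reverse), leaning 0.55 to +x. With the collar down the lug below it is stopped by the posts at about 0.23; beyond about 0.87 it can drop behind them. Stays where left (friction 0.07 N m).
- lift_collar (a joint): Lift of the collar along the stem, m: 0 down, 0.018 fully up; 8 mm or more clears the posts. A spring pushes it down (2 to 3.5 N). Ribbed square aluminium collar, 30 x 30 mm (box x, y), 54 to 76 mm from the pivot along the stem when down; below it, one with it, a dark lug 14 mm (x) by 25 mm (y), 34 to 54 mm from the pivot. Grip it from above, fingers either side along the box's y.
- plain_knob (a point): Middle of the black knob (23 mm wide) of the plain lever on the other box, which has the same size: a bare stem, no collar, no gate posts. The knob is 100 mm from its pivot. To be left alone.

How it is judged:
By the outcome, as a careful person would: the job done as asked, in the order asked, and still so for the second after the job is handed in, with the robot touching nothing.
It also fails if it takes over 32 s, if anything falls off the work surface, if the arm or the gripper's body presses on something with over 40 N, if the wrist force passes 120 N, or if a joint passes its speed limit or range.

## Working session

There is one attempt and no reset: what is moved stays moved. The work goes in short steps, Python scripts to look and compute and a shell command to move; the robot and the scene stay as the last step left them, time stands still between calls to the robot, and variables do not carry over. Pictures are saved under pics/ and viewed, at most 10 in all, crops included, and the job is handed in when it is done.

```bash
mkdir -p pics; ls; python3 - <<'E'
from workcell import *
import cv2
for n in("top","side"):
    cv2.imwrite(f"pics/{n}0.png",read_camera(n)); m=camera_model(n); print(n,m)
s=read_state(); print(s)
E
```

```text
pics
top {'camera_matrix': array([[408.28261753,   0.        , 284.8802119 ],
       [  0.        , 408.28261753, 210.49198798],
       [  0.        ,   0.        ,   1.        ]]), 'k1': -0.07465335777285882, 'R': array([[-0.01637911, -0.99986413,  0.0018538 ],
       [-0.99712962,  0.01619719, -0.07396065],
       [ 0.07392057, -0.00305989, -0.99725944]]), 't': array([0.08272234, 0.44284409, 0.92990627])}
side {'camera_matrix': array([[416.84793223,   0.        , 276.45312883],
       [  0.        , 416.84793223, 201.45557573],
       [  0.        ,   0.        ,   1.        ]]), 'k1': -0.01675861990132043, 'R': array([[ 9.91216228e-01, -1.32250750e-01, -3.58211374e-04],
       [-8.27341589e-02, -6.17972895e-01, -7.81834100e-01],
       [ 1.03176781e-01,  7.74996284e-01, -6.23486417e-01]]), 't': array([-0.45247411,  0.1627242 ,  0.82183182])}
{'time': 0.1, 'q': array([ 1.15108814e+00,  2.64719349e-01,  1.60520561e+00,  8.46030513e-06,
        1.27373582e+00, -3.68981564e-02]), 'joint_vel': array([-5.79293560e-05, -1.87444987e-04, -3.77149781e-03,  6.11754395e-04,
        7.00069560e-04, -1.35578215e-03]), 'joint_torque': array([ 3.89337329e-04, -5.16705287e+01, -3.68591416e+01, -8.74459920e-05,
        6.40290484e-03,  3.62420144e-05]), 'tool_pos': array([0.25186236, 0.62554424, 0.23007574]), 'tcp_rot': array([-0.59756467, -3.08375107,  0.00316094]), 'wrist_force': array([-0.22533631,  0.31060823, -0.19105174]), 'torque': array([ 0.00590196,  0.0532429 , -0.02346365]), 'grip_force': 0.0, 'width': 0.9991764044496088}
```

View pics/top0.png

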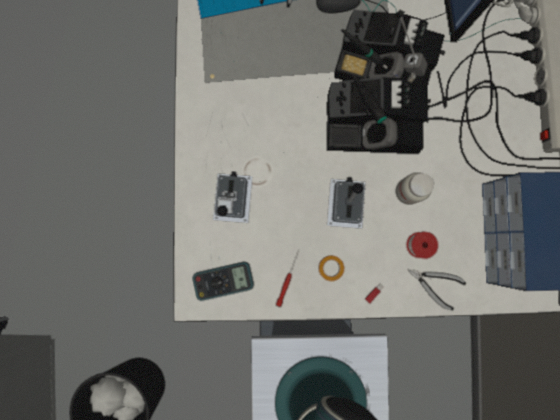

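View pics/side0.png

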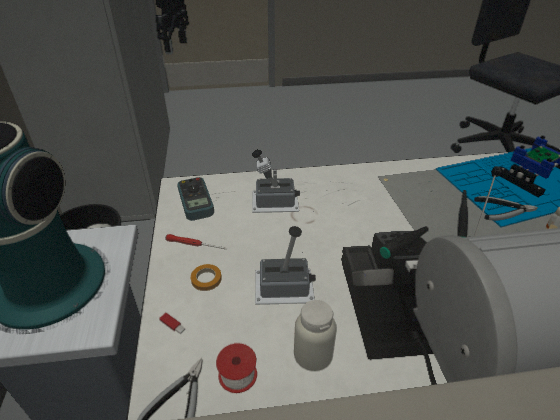

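The collar box is the left one: around (232,197) in the top view and (275,185) in the side view. The plain box is at (348,202) in the top view. I'll enlarge both views of the collar box.

```bash
python3 - <<'E'
import cv2,numpy as np
t=cv2.imread("pics/top0.png")[160:235,195:270]; s=cv2.imread("pics/side0.png")[140:220,240:310]
t=cv2.resize(t,(400,400),interpolation=cv2.INTER_CUBIC)
s=cv2.resize(s,(350,400),interpolation=cv2.INTER_CUBIC)
cv2.imwrite("pics/c1.png",np.clip(np.hstack([t,s])*1.4,0,255).astype('uint8'))
E
```

```text
(no output)
```

View pics/c1.png

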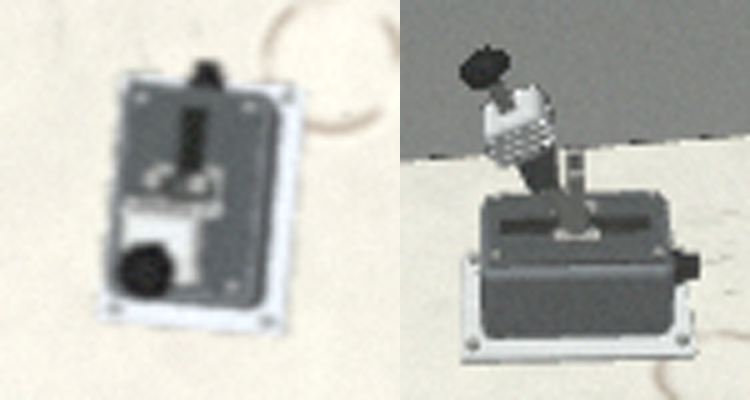

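The crop shows the foot plate corners at (125,72), (300,90), (285,335) and (97,318). The knob is at (147,270) in the top crop and (85,68) in the side crop. The lever leans towards the robot. I'll fit the pose to these points.

```bash
cat > h.py <<'E'
from workcell import *
import numpy as np,cv2
from scipy.optimize import least_squares
from scipy.spatial.transform import Rotation as Ro
def proj(m,X):
    c=np.atleast_2d(X)@m["R"].T+m["t"]; s=c[:,:2]/c[:,2:]
    s=s*(1+m["k1"]*(s**2).sum(1,keepdims=True)); K=m["camera_matrix"]
    return s@K[:2,:2].T+K[:2,2]
def unit(p,a,L): # points at L along stem, lever angle a
    return world(p,np.array([[L*np.sin(a-.55),0,.048+L*np.cos(a-.55)]]))
def world(p,B):
    return Ro.from_euler('z',p[2]).apply(B)+[p[0],p[1],0]
E
python3 - <<'E'
from h import *
mt,ms=camera_model("top"),camera_model("side")
T=lambda l:np.array(l)/5.3333+[195,160]-.4
S=lambda l:np.array(l)/5+[240,140]-.4
pc=np.array([[56,42,3],[56,-42,3],[-56,-42,3],[-56,42,3]])/1e3
ot=T([[125,72],[300,90],[285,335],[97,318]]); ok=T([[147,270]])
os_=S([[63,360],[292,355]]); oks=S([[85,68]])
def f(v):
    B=world(v,pc)
    return np.concatenate([(proj(mt,B)-ot),(proj(ms,B[[2,3]][:1])-os_[:1]),(proj(ms,B[[1]])-os_[1:]),
      proj(mt,unit(v,v[3],.1))-ok,proj(ms,unit(v,v[3],.1))-oks]).ravel()
r=least_squares(f,[.5,.1,-.05,0]); print(r.x.round(4)); print(r.fun.reshape(-1,2).round(1))
print(unit(r.x,r.x[3],.065),unit(r.x,r.x[3],.106))
E
```

```text
[ 0.4777  0.199  -0.0969  0.1402]
[[-1.2 -0.4]
 [ 1.2 -1. ]
 [-0.1  0.2]
 [-0.4  0.5]
 [-0.9  0.5]
 [ 0.4  0.4]
 [-0.2 -0.2]
 [-0.2  0.2]]
[[0.45196667 0.20147186 0.10761871]] [[0.43570889 0.2030529  0.14522437]]
```

```bash
cat >> h.py <<'E'
def target(p,a,L):  # TCP at L along stem, tool along stem
    P=unit(p,a,L)[0]; s=P-unit(p,a,L-1e-2)[0]; z=-s/np.linalg.norm(s)
    y=Ro.from_euler('z',p[2]).apply([0,1,0]); x=np.cross(y,z)
    return P,Ro.from_matrix(np.c_[x,y,z])
def rows(P0,R0,P1,R1,n):
    w=(R0.inv()*R1).as_rotvec()/n; R=R0
    for i in range(n):
        d=R.inv().apply(P1-P0)/n*100; print(str([*map(float,[*d.round(2),*w.round(4)])])+",")
        R=R*Ro.from_rotvec(w)
def cur():
    s=read_state(); return s["tool_pos"],Ro.from_rotvec(s["tcp_rot"])
E
python3 - <<'E'
from h import *
p=[.4777,.199,-.0969]
P,R=target(p,.14,.13); print(P); P0,R0=cur()
rows(P0,R0,P,R,16)
E
```

```text
[0.42612388 0.20401343 0.16722571]
[-1.99, -2.04, 0.4, -0.0038, -0.0255, -0.0176],
[-1.95, -2.07, 0.44, -0.0038, -0.0255, -0.0176],
[-1.9, -2.11, 0.48, -0.0038, -0.0255, -0.0176],
[-1.85, -2.14, 0.52, -0.0038, -0.0255, -0.0176],
[-1.8, -2.18, 0.56, -0.0038, -0.0255, -0.0176],
[-1.74, -2.21, 0.6, -0.0038, -0.0255, -0.0176],
[-1.69, -2.24, 0.63, -0.0038, -0.0255, -0.0176],
[-1.63, -2.27, 0.66, -0.0038, -0.0255, -0.0176],
[-1.58, -2.31, 0.7, -0.0038, -0.0255, -0.0176],
[-1.52, -2.34, 0.73, -0.0038, -0.0255, -0.0176],
[-1.46, -2.36, 0.76, -0.0038, -0.0255, -0.0176],
[-1.39, -2.39, 0.78, -0.0038, -0.0255, -0.0176],
[-1.33, -2.42, 0.81, -0.0038, -0.0255, -0.0176],
[-1.27, -2.45, 0.83, -0.0038, -0.0255, -0.0176],
[-1.2, -2.47, 0.85, -0.0038, -0.0255, -0.0176],
[-1.14, -2.49, 0.88, -0.0038, -0.0255, -0.0176],
```

```bash
python3 -m crank '[[[-2,-2,0.2,0,-0.026,-0.018],[-1.95,-2.1,0.3,0,-0.026,-0.018],[-1.9,-2.1,0.3,0,-0.026,-0.018],[-1.85,-2.1,0.4,0,-0.026,-0.018],[-1.8,-2.2,0.4,0,-0.026,-0.018],[-1.7,-2.2,0.5,0,-0.026,-0.018],[-1.7,-2.2,0.5,0,-0.026,-0.018],[-1.6,-2.3,0.5,0,-0.026,-0.018]]]' 8.5
python3 -m crank '[[[-1.6,-2.3,0.5,0,-0.025,-0.018],[-1.5,-2.3,0.5,0,-0.025,-0.018],[-1.5,-2.4,0.6,0,-0.025,-0.018],[-1.4,-2.4,0.6,0,-0.025,-0.018],[-1.3,-2.4,0.6,0,-0.025,-0.018],[-1.3,-2.4,0.7,0,-0.025,-0.018],[-1.2,-2.5,0.7,0,-0.025,-0.018],[0,0,0,0,0,0]]]'
python3 - <<'E'
from h import *
p=[.4777,.199,-.0969]
P,R=target(p,.14,.14); P0,R0=cur(); print(P,P0); rows(P0,R0,P,R,1)
m=camera_model("wrist"); im=read_camera("wrist"); np.savez("w1.npz",**m)
print(m["R"].T@-m["t"])
for L in (.054,.076,.1): print(proj(m,unit(p,.14,L)))
cv2.imwrite("pics/w1.png",im); im=read_camera("side"); cv2.imwrite("pics/s1.png",im)
cv2.imwrite("pics/ts.png",np.hstack([cv2.imread("pics/w1.png")[:,:],cv2.resize(im[80:240,210:340],None,fx=420/160,fy=420/160)])[:, :800])
E
```

```text
time: 0.77
tool_pos: [0.3382, 0.4146, 0.213]
tcp_rot: [0.347, 2.916, -0.06]
wrist_force: [-0.2, 0.5, 0.3]
width: 0.995
grip_force: 0.0
time: 1.43
tool_pos: [0.4102, 0.2275, 0.2034]
tcp_rot: [0.154, 2.762, -0.109]
wrist_force: [-1.6, 0.3, 0.0]
width: 0.996
grip_force: 0.0
[0.42215648 0.20439908 0.17639692] [0.41023161 0.22749901 0.20343978]
[-0.32, -2.0, 3.16, -0.0606, -0.0329, -0.0017],
[0.28482485 0.24859181 0.30704701]
[[261.80122047 213.47870955]]
[[258.97221458 220.57567583]]
[[255.2975294  229.79741218]]
```

View pics/ts.png

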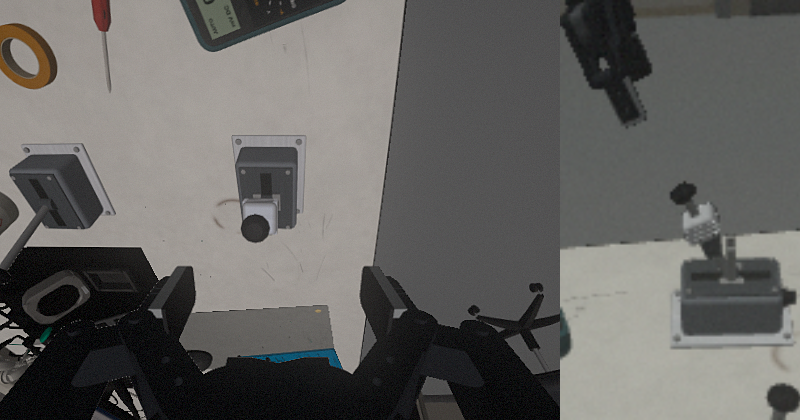

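The wrist view puts the knob at (256,229) against a prediction of (255,230), so the pose estimate holds. Next I'll align the tool with the stem.

```bash
python3 -m crank '[[[-0.1,-0.7,0,-0.02,-0.011,0],[-0.1,-0.7,0,-0.02,-0.011,0],[-0.1,-0.6,1,-0.02,-0.011,0],[0,0,1.2,0,0,0],[0,0,1,0,0,0],[0,0,0,0,0,0],[0,0,0,0,0,0]]]'
python3 - <<'E'
from h import *
p=[.4777,.199,-.0969]
P,R=target(p,.14,.046); P0,R0=cur(); rows(P0,R0,P,R,1)
m=camera_model("wrist"); im=read_camera("wrist")
for L in (.054,.076,.1): print(proj(m,unit(p,.14,L)))
c=np.array([[56,42,3],[56,-42,3],[-56,-42,3],[-56,42,3]])/1e3
for q in proj(m,world(p,c)): cv2.circle(im,tuple(map(int,q)),2,(0,0,255),-1)
for q in (.055,.076,.1,.106): cv2.circle(im,tuple(map(int,proj(m,unit(p,.14,q))[0])),2,(0,255,0),-1)
cv2.imwrite("pics/w2.png",im)
E
```

```text
time: 2.12
tool_pos: [0.424, 0.2109, 0.1769]
tcp_rot: [0.132, 2.729, -0.023]
wrist_force: [1.4, -0.2, -0.2]
width: 0.996
grip_force: 0.0
[0.12, -0.69, 9.39, 0.0033, -0.0006, -0.0003],
[[269.10893253 217.02863725]]
[[268.42218425 226.39252349]]
[[267.50940152 238.85300433]]
```

View pics/w2.png

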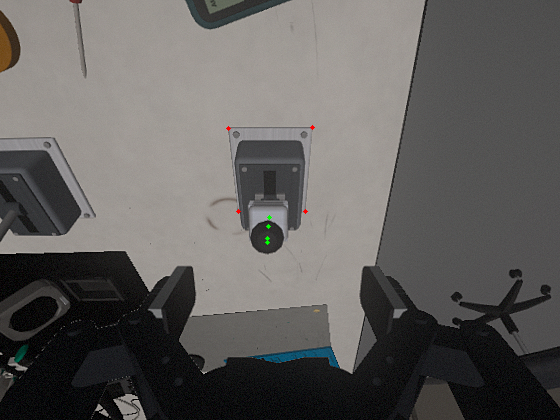

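The overlay points land on the plate corners and on the knob at (267,238). I'll centre the tool and descend along the stem.

```bash
python3 -m crank '[[[0.1,-0.7,0,0,0,0],[0,0,1.5,0,0,0],[0,0,1.6,0,0,0],[0,0,1.6,0,0,0],[0,0,1.6,0,0,0],[0,0,1.6,0,0,0],[0,0,1.5,0,0,0],[0,0,0,0,0,0]]]'
python3 - <<'E'
from h import *
p=[.4777,.199,-.0969]
P,R=target(p,.14,.046); P0,R0=cur(); rows(P0,R0,P,R,1)
E
```

```text
time: 2.83
tool_pos: [0.4591, 0.1993, 0.0887]
tcp_rot: [0.132, 2.731, -0.025]
wrist_force: [-0.4, -0.9, -0.7]
width: 0.993
grip_force: 0.0
[-0.08, 0.15, -0.13, 0.0016, -0.0023, -0.0004],
```

```bash
python3 -m crank '[[[0,0.15,-0.1,0,0,0],[0,0,0,0,0,0],[0,0,0,0,0,0],[0,0,0,0,0,0],[0,0,0,0,0,0],[0,0,0,0,0,0],[0,0,0,0,0,0],[0,0,0,0,0,0]]]' 2.5 40
python3 - <<'E'
from h import *
s=read_state(); print(s["width"]*85,s["grip_force"],s["wrist_force"],s["torque"])
p=[.4777,.199,-.0969]
P,R=target(p,.14,.046); P0,R0=cur(); rows(P0,R0,P,R,1)
im=read_camera("side")[130:220,220:330]
cv2.imwrite("pics/s2.png",cv2.resize(im,None,fx=5,fy=5,interpolation=cv2.INTER_CUBIC))
E
```

```text
time: 3.5
tool_pos: [0.4599, 0.2008, 0.0933]
tcp_rot: [0.133, 2.727, -0.025]
wrist_force: [-5.4, -6.6, 10.5]
width: 0.344
grip_force: 41.8
29.281662345244342 41.805909276008606 [-5.36173219 -6.6369226  10.50638296] [-0.85350752  0.32410216 -0.38269174]
[0.17, -0.01, 0.26, 0.0019, 0.0019, -0.0008],
```

View pics/s2.png

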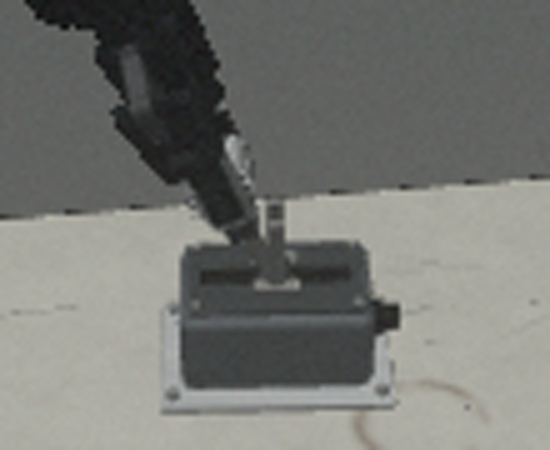

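The collar is gripped, with the fingers at 29 mm and 42 N, and the pad is flush on it in the side view. Now I'll lift along the stem.

```bash
python3 -m crank '[[[0,0,-0.4,0,0,0],[0,0,-0.4,0,0,0],[0,0,-0.4,0,0,0],[0,0,-0.3,0,0,0],[0,0,0,0,0,0],[0,0,0,0,0,0]]]'
python3 - <<'E'
from h import *
p=[.4777,.199,-.0969]
for a in(.14,.17):
  P,R=target(p,a,.0486+.014); P0,R0=cur(); rows(P0,R0,P,R,1)
im=read_camera("side")[130:220,220:330]
cv2.imwrite("pics/s3.png",cv2.resize(im,None,fx=5,fy=5,interpolation=cv2.INTER_CUBIC))
E
```

```text
time: 4.05
tool_pos: [0.4539, 0.2013, 0.1061]
tcp_rot: [0.132, 2.727, -0.024]
wrist_force: [3.3, -4.4, -1.2]
width: 0.343
grip_force: 40.4
[0.12, 0.0, 0.02, 0.0024, 0.0018, -0.0004],
[-0.07, 0.0, 0.02, 0.0024, 0.0318, -0.0003],
```

View pics/s3.png

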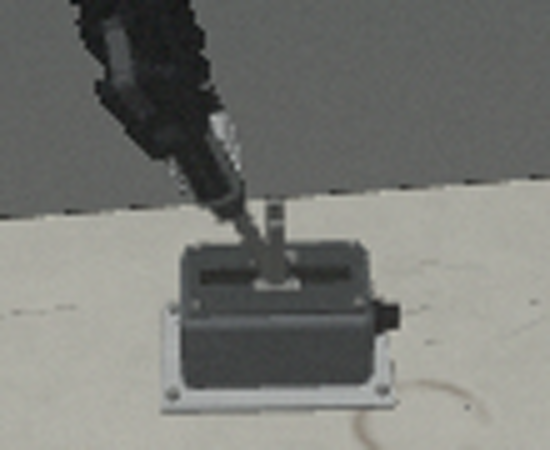

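```bash
python3 -m crank '[[[-0.5,0,0.02,0,0.08,0],[-0.5,0,0.02,0,0.08,0],[-0.5,0,0.02,0,0.08,0],[-0.5,0,0.02,0,0.08,0],[0,0,0,0,0,0],[0,0,0,0,0,0]]]'
python3 - <<'E'
from h import *
p=[.4777,.199,-.0969]
for a in(.46,):
  P,R=target(p,a,.0626); P0,R0=cur(); rows(P0,R0,P,R,1)
E
```

```text
time: 4.6
tool_pos: [0.4728, 0.1991, 0.1095]
tcp_rot: [0.149, 3.049, -0.004]
wrist_force: [0.5, -4.1, -3.1]
width: 0.345
grip_force: 40.9
[0.07, 0.03, -0.09, 0.0018, -0.0012, -0.0008],
```

```bash
python3 -m crank '[[[-0.5,0,-0.07,0,0.08,0],[-0.5,0,0.02,0,0.08,0],[-0.5,0,0.02,0,0.08,0],[-0.5,0,0.02,0,0.08,0],[0,0,0,0,0,0]]]'
python3 - <<'E'
from h import *
p=[.4777,.199,-.0969]
P,R=target(p,.78,.0626); P0,R0=cur(); rows(P0,R0,P,R,1)
E
python3 -m crank '[[[-0.5,0,0.02,0,0.08,0],[-0.5,0,0.02,0,0.08,0],[-0.5,0,0.02,0,0.08,0],[-0.2,0,0.01,0,0.04,0],[0,0,0,0,0,0],[0,0,0,0,0,0]]]'
python3 - <<'E'
from h import *
p=[.4777,.199,-.0969]
P,R=target(p,1.06,.0626); P0,R0=cur(); rows(P0,R0,P,R,1)
im=read_camera("side")[130:220,220:330]
cv2.imwrite("pics/s4.png",cv2.resize(im,None,fx=5,fy=5,interpolation=cv2.INTER_CUBIC))
E
```

```text
time: 5.02
tool_pos: [0.4923, 0.1972, 0.108]
tcp_rot: [-0.14, -2.903, -0.018]
wrist_force: [-4.6, -3.8, -2.6]
width: 0.341
grip_force: 41.0
[0.07, 0.04, -0.08, 0.0006, -0.0051, 0.0003],
time: 5.52
tool_pos: [0.5072, 0.1958, 0.1027]
tcp_rot: [-0.125, -2.63, -0.033]
wrist_force: [-2.3, -5.1, -1.8]
width: 0.344
grip_force: 40.8
[-0.08, 0.03, -0.04, -0.0008, 0.0014, 0.0015],
```

View pics/s4.png

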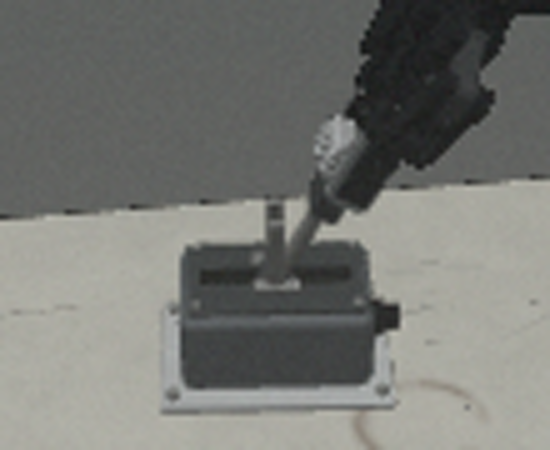

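The lever is across with the collar still up. I'll nudge it slightly further, then release.

```bash
python3 -m crank '[[[-0.15,0,0,0,0.02,0],[0,0,0,0,0,0],[0,0,0,0,0,0]]]'
python3 -m crank '[[[0,0,0,0,0,0],[0,0,0,0,0,0],[0,0,0,0,0,0],[0,0,0,0,0,0],[0,0,0,0,0,0],[0,0,0,0,0,0]]]' 8.5
python3 -m crank '[[[0,0,-1.5,0,0,0],[0,0,-2,0,0,0],[0,0,-2,0,0,0],[0,0,-2.5,0,0,0],[0,0,-2.5,0,0,0],[0,0,-2.5,0,0,0],[0,0,0,0,0,0],[0,0,0,0,0,0]]]'
python3 - <<'E'
from h import *
a=read_camera("side")[120:220,220:330]; b=read_camera("top")[160:235,195:270]
f=lambda i:cv2.resize(i,(400,int(400*i.shape[0]/i.shape[1])),interpolation=cv2.INTER_CUBIC)[:363]
cv2.imwrite("pics/e.png",np.hstack([f(a),f(b)]))
p=[.4777,.199,-.0969]; m=camera_model("side")
for L in(.054,.065,.076,.1): print(L,(proj(m,unit(p,1.08,L))[0]-[220,120])*400/110)
E
```

```text
time: 5.82
tool_pos: [0.5085, 0.1957, 0.1028]
tcp_rot: [-0.124, -2.612, -0.033]
wrist_force: [-2.3, -5.8, -3.4]
width: 0.341
grip_force: 40.8
time: 6.32
tool_pos: [0.5101, 0.1973, 0.1036]
tcp_rot: [-0.124, -2.612, -0.04]
wrist_force: [-0.6, -0.6, 0.1]
width: 0.998
grip_force: 0.0
time: 6.98
tool_pos: [0.5766, 0.1903, 0.2168]
tcp_rot: [-0.125, -2.614, -0.041]
wrist_force: [0.5, -0.1, -0.5]
width: 0.998
grip_force: 0.0
0.054 [239.6983291  179.69041898]
0.065 [248.65955343 167.0991608 ]
0.076 [257.72817932 154.35723665]
0.1 [277.89604736 126.02113296]
```

View pics/e.png

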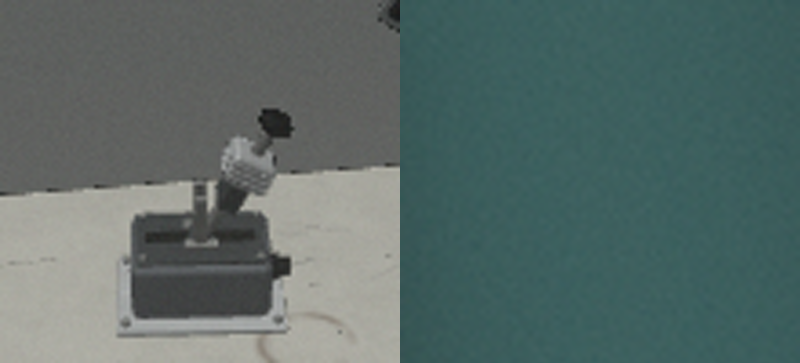

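The collar centre is at (248,165), against (249,167) predicted for fully down. The knob is at (276,123), which matches the far side, and the gripper is clear. I'll hand in the job.

```bash
python3 -c "
from workcell import *
print(finish_job())"
```

```text
the job is handed in; nothing more can be done
None
```

The collar lever is in reverse: the last side picture shows the collar dropped home behind the posts; the gripper is clear, the plain lever was left alone, and the job was handed in at about 7 s of 32 s (no verdict shown).

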